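# Drop-in seat board for a footstool

### The job

Test-fit the bare plywood seat board in the low footstool: take it by its blue handling block, set it down flat on the stool's wide end rail, then slide it along the top, never lifting it over the opening, until you feel it drop into the recess by its own weight. The recess is not exactly where the stool's base suggests, neither along nor across, so search gently by feel without forcing or hammering the board, and leave it fully down, level and flush with the stool's top, let go and at rest. Leave the tools lying around where they are.

Things in the scene. Friction and masses are not known exactly. Their poses are not given: they have to be found in the camera images.
- block (a point): Centre of the blue handling block (60 mm along x, 30 along y: the way to pinch it, 40 tall) fixed upright at the middle of the loose seat board's upper face. The point is 20 mm above that face, 30 mm above the board's underside. Axes are the board's, z up. It is 120 mm above the table when the board lies on the stool's upper face, 110 mm when fully home in the recess.
- seat_board: The loose plywood seat board that carries the block: 160 mm along x, 140 mm along y, 10 mm thick, 0.17 to 0.34 kg, smooth wood. Origin: centre of its underside. It starts flat on the table.
- stool: Fixed dark base (apron on four legs) of a low wooden footstool. Origin on the table below the nominal recess centre; x runs along the stool from the wide end rail to the narrow far rail, y across, z up. The brown top, 295 x 205 mm, upper face 90 mm above the table, was fitted by hand: it sits off nominal by up to 15 mm along x and 12 mm along y, either way, not turned. It stays put.
- recess (a point): Nominal centre of the recess, level with the stool's upper face, axes as the stool's; the true centre lies off it by up to 15 mm along x and 12 mm along y. Recess: 165 mm along x, 145 mm along y, 10 mm deep, upright walls, floor a pale 16 mm wide ledge all round, open in the middle. Rails round it: 100 mm wide at -x, 30 mm at +x and at the sides.
- wide_rail (a point): Nominal centre of the wide end rail's upper face (100 mm along x, 205 mm along y), 132.5 mm to -x of point recess; it shifts with the top, up to 15 mm along x and 12 mm along y.
- screwdriver: Loose bystander: screwdriver with yellow handle, 180 mm long, lying along its x; origin at its underside.
- pin_tin: Loose bystander: round green pin tin, 72 mm across, 28 mm tall; origin at the centre of its underside.
- stapler: Loose bystander: black and grey hand stapler, 165 mm long along its x, 30 mm wide, 47 mm tall; origin at the centre of its underside.
- scissors: Loose bystander: scissors with black handles lying along x, about 190 mm long, 80 mm wide, 10 mm thick; origin at the pivot.
Mind the look-alikes: they are no part of the job. Several things have the shape of the seat_board; the one meant has the colours described above.

How it is judged:
By the outcome, as a careful person would: the job done as asked, in the order asked, and still so for the second after the job is handed in, with the robot touching nothing.
It also fails if it takes over 72 s, if anything falls off the work surface, if the arm or the gripper's body presses on something with over 40 N, if the wrist force passes 120 N, or if a joint passes its speed limit or range.

### The arm

A 6-joint arm with a two-finger parallel gripper is mounted at the origin on the work surface. World frame = base frame: x ahead of the robot, y to its left, z up, the work surface at z = 0. Lengths are in mm, angles in rad, forces in N, time in s.
With the tool pointing down it reaches from about 350 to 975 mm from the base axis. Payload 7.1 kg.
Tool frame: the origin (TCP) lies midway between the tips of the shut fingers; the grasp point (between the pads) lies 19 mm behind it; z points along the fingers, x is the direction in which the jaws open and shut, and the axes are right-handed (so a half turn about z gives the same grasp; the last joint's range is limited). The gripper opens to 88 mm and grips with 3 to 60 N. Pads are 20 mm wide; open, the fingers measure 115 mm over their backs; the gripper's body (75 mm by 178 mm) begins 61 mm behind the grasp point.
Start: joints at [-1.279, 0.423, 1.63, -0, 1.089, -0.019], TCP at [191.155, -595.033, 222.675] pointing down, gripper open.
Joint ranges: [-3, 3], [-0.9, 2.11], [0.09, 2.58], [-1.31, 4.45], [0.11, 2.69], [-2.54, 2.54]. Speed limits (rad/s): [2.39, 2.39, 3.01, 3.14, 3.14, 3.14].

### API

Orientations are given as a rotation vector (axis times angle).
In Python, from workcell import telemetry, imaging, ticket gives the robot as it stands.
- The arm moves only by the tool jog_arm, never from a script. Its arguments are lists of equal length, an entry for each row: "travel": the shift along the world's x, y, z in units of 400 mm (1.0 is 400 mm), a list of three; "dr": the turn, a rotation vector about the world's x, y, z in units of 90 degrees (1.0 is 90 degrees), a list of three. In form: {"travel": [[tx, ty, tz], ...], "dr": [[wx, wy, wz], ...]}. A call has exactly 10 rows; each row is the pose to reach, as a shift and turn from the pose measured when the call began; what a row does not reach only later rows make up. A row lasts 1/10 s, in which the tool goes at most 50 mm and 8.59 degrees, less where a joint would pass 70% of its speed; a pose out of reach is approached as far as the arm can. A call with a number of a shift or a turn outside -1 to 1 is refused whole. A call with a gripper value outside its range is refused whole. "hand" is the opening, from -1 (shut) to 1 (fully open), set as the call begins (left out, the last holds). The fingers move at their own pace and stop on an object; the grip force is fixed at half the most. Time passes only in rows, so rows that repeat a pose let the fingers close, or fill a call up. It gives the time, the measured TCP pose, the force and the opening at its end, in the units of the state.
- telemetry.get_obs(): the state, without advancing time (a new reading comes with each control period).
- imaging.get_image(name): name is "side" or "top" or "wrist"; returns a dict with "pixels" (400x640x3 uint8, red, green, blue), "range_z" (400x640 float32, mm along the optical axis (not along the pixel's ray), 0 where there is no reading), "fx", "fy", "cx", "cy" (pixels), "extrinsics" (4x4, takes a point from world to camera coordinates). Camera axes: x right, y down, z forward; pixel columns grow to the right and rows downward; lengths in mm; the calibration is good to about 2 mm. A picture is of the moment at which its call begins.
- ticket.close_job(): hands the job in, once; it reports no verdict.
The state is a dict: "t": time; "qpos": joint angles; "qvel": joint speeds; "joint_torque": joint torques, N m; "ee_pos": TCP position; "orientation": TCP orientation; "ft_force": force on the tool from outside, world axes, zero at the start; "moment": the same for the moment, N m; "width": finger opening in mm.
Only numpy, scipy, OpenCV 4.12 (cv2) and the standard library are available. Lean on these libraries where they do the work, as an engineer would, in place of code of your own. Each camera call takes 0.05 s, during which the arm holds its last target. There are 200 camera calls.

## Working session

There is one attempt and no reset: what is moved stays moved. The work goes in short steps, Python scripts to look and compute and a tool call to move; the robot and the scene stay as the last step left them, time stands still between calls to the robot, and variables do not carry over. Pictures are saved under pics/ and viewed, about 8 in all and at most 12, crops included, and the job is handed in when it is done.

Besides the shell and the picture viewer there is one more tool, called after "Emit:" as name(argument=value, ...), one argument or row to a line, values as JSON. jog_arm: Moves the arm, as the interface text tells. Its arguments: {"type":"object","properties":{"travel":{"type":"array"},"dr":{"type":"array"},"hand":{"type":"number"}},"required":["travel","dr"]}

```bash
mkdir -p pics
cat > h.py <<'E'
import numpy as np, cv2
from workcell import telemetry, imaging, ticket
def snap(n,f=None):
    d=imaging.get_image(n)
    if f: cv2.imwrite('pics/'+f,cv2.cvtColor(d['pixels'],cv2.COLOR_RGB2BGR))
    return d
def world(d):
    z=d['range_z'].astype(float);v,u=np.mgrid[:z.shape[0],:z.shape[1]]
    P=np.stack([(u-d['cx'])/d['fx']*z,(v-d['cy'])/d['fy']*z,z],-1)
    E=d['extrinsics'];W=(P-E[:3,3])@E[:3,:3]
    W[z<=0]=np.nan
    return W
def hsv(d): return cv2.cvtColor(d['pixels'],cv2.COLOR_RGB2HSV)
E
python3 - <<'E'
from h import *
d=snap('top','top1.png'); np.savez('top1.npz',**d)
s=snap('side','side1.png')
print(d['extrinsics'],d['fx'])
o=telemetry.get_obs();print({k:np.round(v,3) for k,v in o.items()})
E
```

```text
[[ 9.38306279e-02 -9.95584564e-01 -2.68131095e-03 -1.34252412e+01]
 [-9.74633382e-01 -9.13057296e-02 -2.04335592e-01  5.14867369e+02]
 [ 2.03188542e-01  2.17862320e-02 -9.78897225e-01  8.81523181e+02]
 [ 0.00000000e+00  0.00000000e+00  0.00000000e+00  1.00000000e+00]] 364.3462692510969
{'t': np.float64(0.1), 'qpos': array([-1.279,  0.424,  1.631, -0.   ,  1.089, -0.019]), 'qvel': array([ 0.001, -0.002, -0.002, -0.   ,  0.   , -0.   ]), 'joint_torque': array([-1.0000e-03, -5.4561e+01, -2.7432e+01,  6.4000e-02,  1.9000e-02,
       -0.0000e+00]), 'ee_pos': array([ 191.022, -594.561,  221.965]), 'orientation': array([-2.538e+00,  1.850e+00,  2.000e-03]), 'ft_force': array([-0.353, -0.326,  0.272]), 'moment': array([-0.035, -0.009, -0.004]), 'width': np.float64(87.955)}
```

View pics/top1.png

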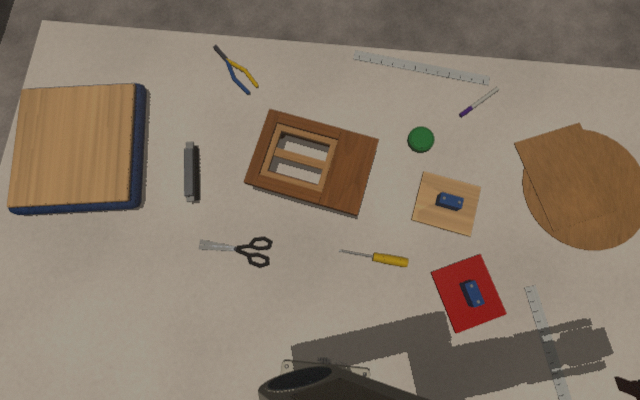

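The top view shows the stool at (312,162), with its wide rail on the right near (355,172). Two boards carry blue blocks: bare plywood at (447,203) and red-covered at (468,293). The bare plywood one fits the description. I'll confirm that in a crop and measure.

Run:
```python
from h import *
d=dict(np.load('top1.npz')); W=world(d); H=hsv(d)
bgr=cv2.cvtColor(d['pixels'],cv2.COLOR_RGB2BGR)
cv2.imwrite('pics/crop1.png',cv2.resize(bgr[90:340,230:520],None,fx=2.7,fy=2.38,interpolation=cv2.INTER_CUBIC))
u,v=np.meshgrid(np.arange(640),np.arange(400))
def rect(m,n):
    P=W[m];P=P[~np.isnan(P[:,0])]
    r=cv2.minAreaRect(P[:,:2].astype(np.float32)); print(n,np.round(r[0],1),np.round(r[1],1),round(r[2],1),'z',np.round(np.median(P[:,2]),1),len(P))
    return r
reg=(u>400)&(u<495)&(v>165)&(v<242)
blue=reg&(H[...,0]>100)&(H[...,0]<130)&(H[...,1]>100)
rect(blue&(W[...,2]>40),'block')
brd=reg&(H[...,0]<25)&(H[...,1]>70)&(W[...,2]>4)&(W[...,2]<20); rect(brd,'board')
reg=(u>235)&(u<390)&(v>100)&(v<222)
top=reg&(W[...,2]>85)&(W[...,2]<97); 
k=np.ones((2,2),np.uint8)
r=rect(top,'top'); 
led=reg&(W[...,2]>72)&(W[...,2]<84); rect(led,'ledge')
# ray cast onto z planes
def cast(px,z):
    E=d['extrinsics'];R=E[:3,:3];c=-R.T@E[:3,3]
    q=np.array([(px[0]-d['cx'])/d['fx'],(px[1]-d['cy'])/d['fy'],1])@R
    return (c+q*(z-c[2])/q[2])[:2]
for hmask,n,z in ((top,'top',90),):
    cs,_=cv2.findContours(hmask.astype(np.uint8),cv2.RETR_CCOMP,cv2.CHAIN_APPROX_NONE)
    for c in cs:
        if cv2.contourArea(c)<800: continue
        q=np.array([cast(p[0],z) for p in c],np.float32); r=cv2.minAreaRect(q); print('ray',n,r, cv2.minAreaRect(c))
hsvs=[(x,y,d['pixels'][y,x]) for x,y in((447,185),(468,275))];print(hsvs)
print('table z',np.nanmedian(W[260:280,100:180,2]))
```

```text
block [ 538.2 -281.5] [57.3 26.8] 78.7 z 50.1 198
board [ 539.6 -282.4] [160.9 140.3] 78.9 z 10.4 2700
top [601.3  82.1] [295.1 207. ] 78.8 z 90.8 5657
ledge [586.7  83.9] [288.2 177.3] 78.9 z 80.2 1845
ray top ((600.6746826171875, 82.06428527832031), (294.91766357421875, 206.41986083984375), 78.81634521484375) ((310.94970703125, 160.34426879882812), (118.67813110351562, 79.5181655883789), 15.80251407623291)
ray top ((607.2529907226562, 115.93744659423828), (168.75672912597656, 148.51231384277344), 78.81346893310547) ((298.44427490234375, 156.1894989013672), (67.437744140625, 56.884727478027344), 16.389541625976562)
[(447, 185, array([152, 120,  80], dtype=uint8)), (468, 275, array([134,  34,  28], dtype=uint8))]
table z 1.1682417102208296
```

View pics/crop1.png

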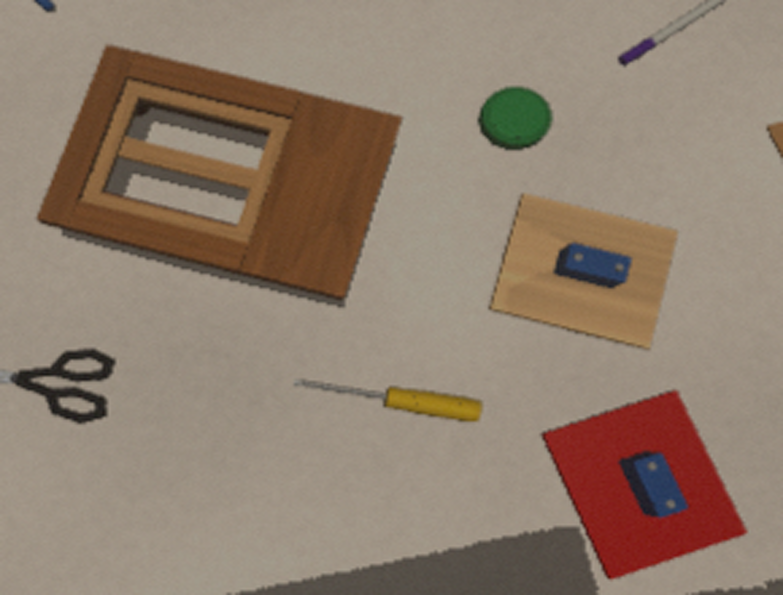

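The crop confirms it: the bare plywood board with the blue block is the target, and the red one is the look-alike. Board centre is about (539,-282) at 78.9°. The true recess is about (607.4,116) and the stool axis is at 78.8°, so no turn is needed between grasp and fit. Next I move above the block with the jaws along board y (+61°).

Emit:
jog_arm(
  travel=[
    [0.07,0.06,0],
    [0.16,0.14,0],
    [0.25,0.225,0],
    [0.35,0.315,0],
    [0.45,0.405,0],
    [0.55,0.495,0],
    [0.65,0.585,-0.02],
    [0.75,0.675,-0.06],
    [0.82,0.74,-0.12],
    [0.869,0.7815,-0.18],
  ],
  dr=[
    [0,0,0.06],
    [0,0,0.13],
    [0,0,0.2],
    [0,0,0.27],
    [0,0,0.34],
    [0,0,0.41],
    [0,0,0.48],
    [0,0,0.55],
    [0,0,0.62],
    [0,0,0.678],
  ],
  hand=1,
)

```text
t: 1.1
ee_pos: [540.4, -281.0, 150.9]
orientation: [3.127, -0.298, 0.002]
ft_force: [0.6, -0.2, -0.2]
width: 88.1
```

Run:
```python
from h import *
d=snap('wrist','w1.png'); W=world(d);H=hsv(d)
o=telemetry.get_obs();r=o['orientation'];print(o['t'],o['ee_pos'],r,'jaw',np.degrees(2*np.arctan2(r[1],r[0])),o['ft_force'])
blue=(H[...,0]>100)&(H[...,0]<130)&(H[...,1]>100)&(W[...,2]>42)
P=W[blue];print(cv2.minAreaRect(P[:,:2].astype(np.float32)),np.median(P[:,2]))
```

```text
1.15 [ 541.09368375 -276.34025884  145.0382669 ] [-3.12489862  0.28773861  0.00650835] jaw 349.4781546852427 [ 1.06955165  2.42538094 -2.83291031]
((541.9124755859375, -278.7524108886719), (64.977783203125, 139.77207946777344), 79.22947692871094) 50.87701269328236
```

View pics/w1.png

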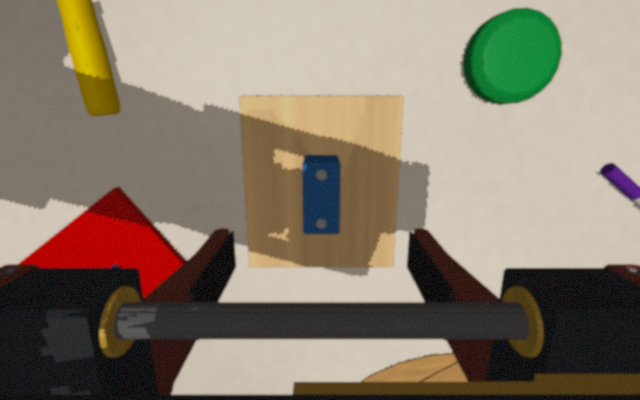

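The wrist view shows the block at (321,195), centred between the jaws. The arm was still settling, so I'll go lower and let it come to rest, then measure again.

Emit:
jog_arm(
  travel=[
    [0,-0.01,-0.03],
    [-0.005,-0.014,-0.06],
    [-0.005,-0.014,-0.09],
    [-0.005,-0.014,-0.11],
    [-0.005,-0.014,-0.11],
    [-0.005,-0.014,-0.11],
    [-0.005,-0.014,-0.11],
    [-0.005,-0.014,-0.11],
    [-0.005,-0.014,-0.11],
    [-0.005,-0.014,-0.11],
  ],
  dr=[
    [0,0,0],
    [0,0,0],
    [0,0,0],
    [0,0,0],
    [0,0,0],
    [0,0,0],
    [0,0,0],
    [0,0,0],
    [0,0,0],
    [0,0,0],
  ],
)

```text
t: 2.15
ee_pos: [539.3, -282.0, 101.4]
orientation: [-3.125, 0.288, 0.006]
ft_force: [-0.6, 0.6, -0.6]
width: 87.9
```

Run:
```python
from h import *
d=snap('wrist','w2.png'); W=world(d);H=hsv(d)
o=telemetry.get_obs();r=o['orientation'];print(o['t'],o['ee_pos'],r,'jaw',np.degrees(2*np.arctan2(r[1],r[0])),o['ft_force'])
blue=(H[...,0]>100)&(H[...,0]<130)&(H[...,1]>100)&(abs(W[...,2]-50)<5)
n,l,s,c=cv2.connectedComponentsWithStats(blue.astype(np.uint8))
for i in range(1,n):
    if s[i,4]>300:
        P=W[l==i];print(c[i],cv2.minAreaRect(P[:,:2].astype(np.float32)),np.median(P[:,2]),len(P))
```

```text
2.2 [ 539.25484638 -281.94291933  101.28040199] [-3.12508925  0.28755381  0.00593948] jaw 349.48551225780136 [-0.20759471 -0.37399399  0.96154837]
[323.00058617 214.31359906] ((541.1936645507812, -282.0984802246094), (58.79600143432617, 28.380048751831055), 79.41934204101562) 50.55398646492802 3412
```

Emit:
jog_arm(
  travel=[
    [0.002,0,-0.05],
    [0.002,0,-0.1],
    [0.002,0,-0.15],
    [0.002,0,-0.19],
    [0.002,0,-0.205],
    [0.002,0,-0.212],
    [0.002,0,-0.212],
    [0.002,0,-0.212],
    [0.002,0,-0.212],
    [0.002,0,-0.212],
  ],
  dr=[
    [0,0,-0.004],
    [0,0,-0.004],
    [0,0,-0.004],
    [0,0,-0.004],
    [0,0,-0.004],
    [0,0,-0.004],
    [0,0,-0.004],
    [0,0,-0.004],
    [0,0,-0.004],
    [0,0,-0.004],
  ],
)

```text
t: 3.2
ee_pos: [540.4, -282.1, 17.1]
orientation: [-3.125, 0.297, 0.005]
ft_force: [-0.3, 0.6, -0.5]
width: 87.9
```

Emit:
jog_arm(
  travel=[
    [0,0,0],
    [0,0,0],
    [0,0,0],
    [0,0,0],
    [0,0,0],
    [0,0,0],
    [0,0,0],
    [0,0,0],
    [0,0,0],
    [0,0,0],
  ],
  dr=[
    [0,0,0],
    [0,0,0],
    [0,0,0],
    [0,0,0],
    [0,0,0],
    [0,0,0],
    [0,0,0],
    [0,0,0],
    [0,0,0],
    [0,0,0],
  ],
  hand=-1,
)

```text
t: 4.2
ee_pos: [540.4, -282.1, 17.1]
orientation: [-3.125, 0.298, 0.004]
ft_force: [-0.8, -0.7, 0.7]
width: 29.5
```

Emit:
jog_arm(
  travel=[
    [0,0,0.04],
    [0,0,0.12],
    [0,0,0.2],
    [0,0.02,0.27],
    [0.01,0.07,0.31],
    [0.025,0.16,0.31],
    [0.04,0.26,0.31],
    [0.055,0.36,0.31],
    [0.07,0.46,0.31],
    [0.08,0.53,0.31],
  ],
  dr=[
    [0,0,0],
    [0,0,0],
    [0,0,0],
    [0,0,0],
    [0,0,0],
    [0,0,0],
    [0,0,0],
    [0,0,0],
    [0,0,0],
    [0,0,0],
  ],
)

```text
t: 5.2
ee_pos: [572.1, -67.8, 141.9]
orientation: [-3.124, 0.296, 0.005]
ft_force: [0.5, -0.6, -3.2]
width: 29.7
```

Emit:
jog_arm(
  travel=[
    [0,0,0],
    [0,0,0],
    [0,0,0],
    [0,0,0],
    [0,0,0],
    [0,0,0],
    [0,0,0],
    [0,0,0],
    [0,0,0],
    [0,0,0],
  ],
  dr=[
    [0,0,0],
    [0,0,0],
    [0,0,0],
    [0,0,0],
    [0,0,0],
    [0,0,0],
    [0,0,0],
    [0,0,0],
    [0,0,0],
    [0,0,0],
  ],
)

```text
t: 6.2
ee_pos: [572.2, -67.8, 141.9]
orientation: [-3.124, 0.296, 0.005]
ft_force: [0.3, -0.2, -3.4]
width: 29.7
```

Run:
```python
from h import *
d=snap('top','top2.png'); W=world(d);H=hsv(d)
o=telemetry.get_obs();r=o['orientation'];print(o['t'],o['ee_pos'],r,'jaw',np.degrees(2*np.arctan2(r[1],r[0]))-360,o['ft_force'],o['width'])
snap('side','side2.png')
```

```text
6.25 [572.17880313 -67.73723998 141.93499794] [-3.12439547  0.29582105  0.00448085] jaw -10.817402232122731 [ 0.40458816 -0.30779527 -3.76161064] 29.725483697386068
```

View pics/side2.png

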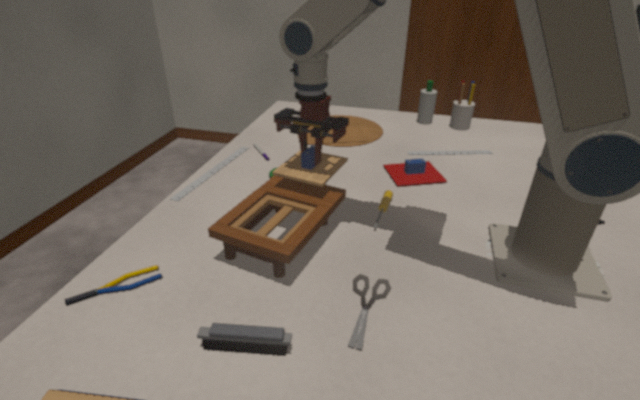

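The side view shows the board held level by the block at about (312,160), just behind the wide rail, with a weight of about 3.3 N. Next I move over the rail and lower.

Emit:
jog_arm(
  travel=[
    [0.004,0.02,0],
    [0.009,0.05,0],
    [0.013,0.0725,0],
    [0.013,0.0725,-0.03],
    [0.013,0.0725,-0.06],
    [0.013,0.0725,-0.075],
    [0.013,0.0725,-0.08],
    [0.013,0.0725,-0.08],
    [0.013,0.0725,-0.08],
    [0.013,0.0725,-0.08],
  ],
  dr=[
    [0,0,0],
    [0,0,0],
    [0,0,0],
    [0,0,0],
    [0,0,0],
    [0,0,0],
    [0,0,0],
    [0,0,0],
    [0,0,0],
    [0,0,0],
  ],
)

```text
t: 7.3
ee_pos: [577.7, -38.9, 110.3]
orientation: [-3.124, 0.296, 0.003]
ft_force: [0.8, 0.0, -2.8]
width: 30.1
```

Emit:
jog_arm(
  travel=[
    [0,0,-0.001],
    [0,0,-0.002],
    [0,0,-0.003],
    [0,0,-0.004],
    [0,0,-0.005],
    [0,0,-0.006],
    [0,0,-0.007],
    [0,0,-0.007],
    [0,0,-0.007],
    [0,0,-0.007],
  ],
  dr=[
    [0,0,0],
    [0,0,0],
    [0,0,0],
    [0,0,0],
    [0,0,0],
    [0,0,0],
    [0,0,0],
    [0,0,0],
    [0,0,0],
    [0,0,0],
  ],
)

```text
t: 8.3
ee_pos: [577.7, -38.9, 107.5]
orientation: [-3.124, 0.296, 0.003]
ft_force: [-1.0, -0.1, -3.6]
width: 29.8
```

Emit:
jog_arm(
  travel=[
    [0,0,-0.0005],
    [0,0,-0.001],
    [0,0,-0.0015],
    [0,0,-0.002],
    [0,0,-0.0025],
    [0,0,-0.003],
    [0,0,-0.003],
    [0,0,-0.003],
    [0,0,-0.003],
    [0,0,-0.003],
  ],
  dr=[
    [0,0,0],
    [0,0,0],
    [0,0,0],
    [0,0,0],
    [0,0,0],
    [0,0,0],
    [0,0,0],
    [0,0,0],
    [0,0,0],
    [0,0,0],
  ],
)

```text
t: 9.3
ee_pos: [577.7, -39.0, 106.9]
orientation: [-3.124, 0.296, 0.003]
ft_force: [-3.8, -1.1, 5.9]
width: 29.6
```

Contact at about 107 (net about 9 N). I'll release briefly so the board lies flat by itself, then regrip.

Emit:
jog_arm(
  travel=[
    [0,0,0],
    [0,0,0],
    [0,0,0],
    [0,0,0],
    [0,0,0],
    [0,0,0],
    [0,0,0],
    [0,0,0],
    [0,0,0],
    [0,0,0],
  ],
  dr=[
    [0,0,0],
    [0,0,0],
    [0,0,0],
    [0,0,0],
    [0,0,0],
    [0,0,0],
    [0,0,0],
    [0,0,0],
    [0,0,0],
    [0,0,0],
  ],
  hand=0,
)

```text
t: 10.3
ee_pos: [577.7, -39.0, 106.9]
orientation: [-3.124, 0.296, 0.003]
ft_force: [-0.3, -0.5, 0.1]
width: 43.6
```

Run:
```python
from h import *
d=snap('wrist','w3.png'); W=world(d);H=hsv(d)
o=telemetry.get_obs();r=o['orientation'];print(o['t'],o['ee_pos'],r,'jaw',np.degrees(2*np.arctan2(r[1],r[0]))-360,o['ft_force'],o['width'])
blue=(H[...,0]>100)&(H[...,0]<130)&(H[...,1]>100)&(abs(W[...,2]-140)<5)
n,l,s,c=cv2.connectedComponentsWithStats(blue.astype(np.uint8))
for i in range(1,n):
    if s[i,4]>300:
        P=W[l==i];print(c[i],cv2.minAreaRect(P[:,:2].astype(np.float32)),np.median(P[:,2]),len(P))
```

```text
10.35 [577.74389795 -39.01289783 106.89852755] [-3.12445820e+00  2.96194224e-01  2.85006816e-03] jaw -10.830750827607687 [ 0.94067293  0.20089389 -0.35567879] 43.742936907864944
[320.65281298 257.68795405] ((580.3887939453125, -29.104751586914062), (39.52644348144531, 28.7405948638916), 79.17061614990234) 140.38876354003395 5919
```

View pics/w3.png

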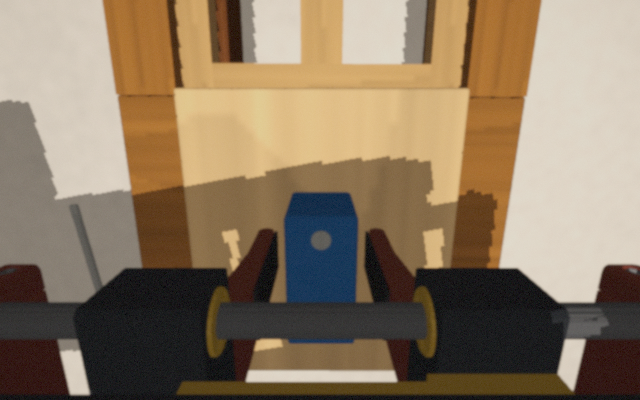

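The wrist view shows the board flat on the rail, its leading edge (row 90) just at the opening, sides at columns 177 and 468 nearly in line with the recess. I'll measure the lateral offset from this frame before regripping.

Run:
```python
from h import *
d=snap('wrist'); W=world(d)
a=np.radians(78.9);u=np.array([np.cos(a),np.sin(a)]);v=np.array([-u[1],u[0]])
o=telemetry.get_obs();S=(W[...,:2]-o['ee_pos'][:2])
X=S@u;Y=S@v;Z=W[...,2]
for r in (100,130,160): 
    m=abs(Z[r]-100)<4; y=Y[r][m]; print('board',r,y.min(),y.max(),(y.min()+y.max())/2)
for r in (20,40,55):
    m=abs(Z[r]-90)<4; y=Y[r][m]; l=y[y>0];q=y[y<0]; print('rail',r,q.min(),q.max(),l.min(),l.max(),'mid in',(q.max()+l.min())/2,'out',(q.min()+l.max())/2)
m=abs(Z[:,320]-100)<4;print('lead edge X',X[:,320][m].max())
```

```text
board 100 -69.12123038056936 69.8323144703015 0.3555420448660698
board 130 -69.84755371700301 69.8516030299682 0.002024656482596754
board 160 -70.07285973897 68.7915755312706 -0.6406421038497001
rail 20 -102.82596442349056 -72.09158098486455 71.97842320660628 101.06027302678477 mid in -0.05657888912913478 out -0.8828456983528952
rail 40 -102.77760434373371 -72.36016074523883 71.9652641111512 102.66116600084152 mid in -0.19744831704381482 out -0.05821917144609756
rail 55 -102.2853212606665 -72.20914073980605 72.06250166016794 101.5686065407591 mid in -0.07331953981905315 out -0.35835735995370044
lead edge X 79.25406560569323
```

Emit:
jog_arm(
  travel=[
    [0,0,0],
    [0,0,0],
    [0,0,0],
    [0,0,0],
    [0,0,0],
    [0,0,0],
    [0,0,0],
    [0,0,0],
    [0,0,0],
    [0,0,0],
  ],
  dr=[
    [0,0,0],
    [0,0,0],
    [0,0,0],
    [0,0,0],
    [0,0,0],
    [0,0,0],
    [0,0,0],
    [0,0,0],
    [0,0,0],
    [0,0,0],
  ],
  hand=-1,
)

```text
t: 11.4
ee_pos: [577.7, -39.0, 106.9]
orientation: [-3.124, 0.296, 0.003]
ft_force: [-0.8, 0.6, 0.4]
width: 29.6
```

Board and recess are laterally aligned within about 0.3 mm. Now I slide along the stool axis with a light press, staying in contact.

Emit:
jog_arm(
  travel=[
    [0.003,0.0147,-0.0005],
    [0.009,0.0442,-0.0005],
    [0.015,0.0785,-0.0005],
    [0.0225,0.1129,-0.0005],
    [0.029,0.1472,-0.0005],
    [0.036,0.1816,-0.0005],
    [0.0425,0.2159,-0.0005],
    [0.05,0.25,-0.0005],
    [0.055,0.28,-0.0005],
    [0.058,0.2945,-0.0005],
  ],
  dr=[
    [0,0,0],
    [0,0,0],
    [0,0,0],
    [0,0,0],
    [0,0,0],
    [0,0,0],
    [0,0,0],
    [0,0,0],
    [0,0,0],
    [0,0,0],
  ],
)

```text
t: 12.4
ee_pos: [601.1, 80.2, 106.6]
orientation: [-3.125, 0.295, 0.003]
ft_force: [-0.7, -2.1, 2.0]
width: 29.8
```

Run:
```python
from h import *
o=telemetry.get_obs();r=o['orientation'];print(o['t'],o['ee_pos'],'jaw',np.degrees(2*np.arctan2(r[1],r[0]))-360,o['ft_force'],o['moment'],o['width'])
a=np.radians(78.9);u=np.array([np.cos(a),np.sin(a)]);v=np.array([-u[1],u[0]])
D=np.array([608.2,116.3])-o['ee_pos'][:2];print('to go along,across',D@u,D@v)
D=o['ee_pos'][:2]-np.array([577.7,-39]);print('done',D@u,D@v)
```

```text
12.4 [601.135475    80.18913521 106.63426574] jaw -10.775087722990293 [-0.65454338 -2.13575406  2.02856271] [-0.8876541  -0.28168791 -0.07258728] 29.76124730009244
to go along,across 36.795402954954795 0.019768148941698503
done 121.47126774208105 -0.050532999231750725
```

Emit:
jog_arm(
  travel=[
    [0.003,0.0147,-0.0006],
    [0.006,0.0294,-0.0006],
    [0.009,0.0442,-0.0006],
    [0.0116,0.0589,-0.0006],
    [0.0137,0.07,-0.0006],
    [0.0149,0.0761,-0.0006],
    [0.0156,0.08,-0.0006],
    [0.0162,0.0828,-0.0006],
    [0.0166,0.0846,-0.0006],
    [0.0166,0.0846,-0.0006],
  ],
  dr=[
    [0,0,0],
    [0,0,0],
    [0,0,0],
    [0,0,0],
    [0,0,0],
    [0,0,0],
    [0,0,0],
    [0,0,0],
    [0,0,0],
    [0,0,0],
  ],
)

```text
t: 13.4
ee_pos: [607.5, 114.1, 106.2]
orientation: [-3.124, 0.295, 0.004]
ft_force: [0.4, 0.3, -3.1]
width: 30.0
```

Emit:
jog_arm(
  travel=[
    [0.0005,0.0025,-0.0006],
    [0.0007,0.0037,-0.0006],
    [0.001,0.005,-0.0006],
    [0.001,0.005,-0.0006],
    [0.001,0.005,-0.0006],
    [0.001,0.005,-0.0006],
    [0.001,0.005,-0.0006],
    [0.001,0.005,-0.0006],
    [0.001,0.005,-0.0006],
    [0.001,0.005,-0.0006],
  ],
  dr=[
    [0,0,0],
    [0,0,0],
    [0,0,0],
    [0,0,0],
    [0,0,0],
    [0,0,0],
    [0,0,0],
    [0,0,0],
    [0,0,0],
    [0,0,0],
  ],
)

```text
t: 14.4
ee_pos: [607.9, 116.1, 105.9]
orientation: [-3.124, 0.295, 0.004]
ft_force: [0.4, -0.2, -3.9]
width: 29.9
```

Run:
```python
from h import *
d=snap('wrist','w4.png')
o=telemetry.get_obs();r=o['orientation'];print(o['t'],o['ee_pos'],r,o['ft_force'],o['moment'],o['width'])
D=o['ee_pos'][:2]-np.array([577.7,-39]);a=np.radians(78.9);u=np.array([np.cos(a),np.sin(a)]);v=np.array([-u[1],u[0]]);print('done',D@u,D@v)
```

```text
14.45 [607.92563005 116.09439344 105.94075272] [-3.12436821  0.29496375  0.00363234] [-0.04631537  0.8602839  -2.93885257] [-0.01355092 -0.05987548 -0.04131906] 30.00536908279423
done 158.01208824876494 0.19888858812666138
```

View pics/w4.png

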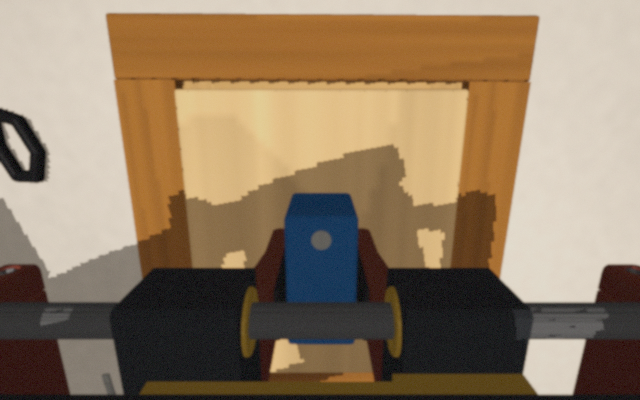

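The upward support is gone: the wrist feels only the board's weight, and z is 1 mm lower. The view shows the board centred in the recess, with an even gap (top edge at row 88, walls at columns 178 and 467). I'll ease it in a few mm with a force check, then let it drop by opening the fingers.

Emit:
jog_arm(
  travel=[
    [0,0,-0.001],
    [0,0,-0.002],
    [0,0,-0.003],
    [0,0,-0.004],
    [0,0,-0.005],
    [0,0,-0.006],
    [0,0,-0.007],
    [0,0,-0.008],
    [0,0,-0.009],
    [0,0,-0.01],
  ],
  dr=[
    [0,0,0],
    [0,0,0],
    [0,0,0],
    [0,0,0],
    [0,0,0],
    [0,0,0],
    [0,0,0],
    [0,0,0],
    [0,0,0],
    [0,0,0],
  ],
)

```text
t: 15.45
ee_pos: [607.9, 116.1, 101.9]
orientation: [-3.124, 0.295, 0.004]
ft_force: [0.1, 0.7, -3.4]
width: 29.6
```

Still only its weight at 5 mm deep. I'll let go.

Emit:
jog_arm(
  travel=[
    [0,0,0],
    [0,0,0],
    [0,0,0],
    [0,0,0],
    [0,0,0],
    [0,0,0],
    [0,0,0],
    [0,0,0],
    [0,0,0],
    [0,0,0],
  ],
  dr=[
    [0,0,0],
    [0,0,0],
    [0,0,0],
    [0,0,0],
    [0,0,0],
    [0,0,0],
    [0,0,0],
    [0,0,0],
    [0,0,0],
    [0,0,0],
  ],
  hand=0.8,
)

```text
t: 16.45
ee_pos: [607.9, 116.1, 101.9]
orientation: [-3.124, 0.295, 0.004]
ft_force: [0.4, -0.3, -0.0]
width: 79.1
```

Emit:
jog_arm(
  travel=[
    [0,0,0.03],
    [0,0,0.08],
    [0,0,0.15],
    [0,0,0.22],
    [0,0,0.29],
    [0,0,0.35],
    [0,0,0.38],
    [0,0,0.4],
    [0,0,0.4],
    [0,0,0.4],
  ],
  dr=[
    [0,0,0],
    [0,0,0],
    [0,0,0],
    [0,0,0],
    [0,0,0],
    [0,0,0],
    [0,0,0],
    [0,0,0],
    [0,0,0],
    [0,0,0],
  ],
)

```text
t: 17.45
ee_pos: [607.4, 116.0, 260.9]
orientation: [-3.125, 0.295, 0.006]
ft_force: [0.4, 0.1, -0.1]
width: 78.6
```

Run:
```python
from h import *
d=snap('wrist','w5.png'); W=world(d);H=hsv(d);Z=W[...,2]
o=telemetry.get_obs();print(o['t'],o['ee_pos'],o['ft_force'],o['width'])
a=np.radians(78.9);u=np.array([np.cos(a),np.sin(a)]);v=np.array([-u[1],u[0]])
S=W[...,:2]-np.array([608,116.2]);X=S@u;Y=S@v
blue=(H[...,0]>100)&(H[...,0]<130)&(H[...,1]>100)&(abs(Z-130)<12);print('block top z',np.nanmedian(Z[blue]),blue.sum())
m=(abs(X)<72)&(abs(Y)<62)&((abs(X)>38)|(abs(Y)>45))&(abs(Z-90)<15)
A=np.c_[X[m],Y[m],np.ones(m.sum())];c=np.linalg.lstsq(A,Z[m],rcond=None)[0];print('board plane slope,z',c,m.sum())
for n,k in (('far',(X>87)&(X<108)&(abs(Y)<70)),('left',(abs(X)<70)&(Y>77)&(Y<97)),('right',(abs(X)<70)&(Y<-77)&(Y>-97)),('wide',(X<-87)&(X>-170)&(abs(Y)<70))):
    q=k&(abs(Z-90)<15);print('rail',n,np.median(Z[q]) if q.sum() else None,q.sum())
```

```text
17.5 [607.23203307 115.96074014 260.56778179] [ 0.66748439 -0.63822622  0.71933608] 79.14268834030312
block top z 130.48450130520655 1902
board plane slope,z [-1.32503354e-04  5.09385788e-04  9.05657312e+01] 10918
rail far 90.57969552857013 3717
rail left 90.70761584142832 2606
rail right 90.5307753340679 2578
rail wide 90.6632279037848 5634
```

View pics/w5.png

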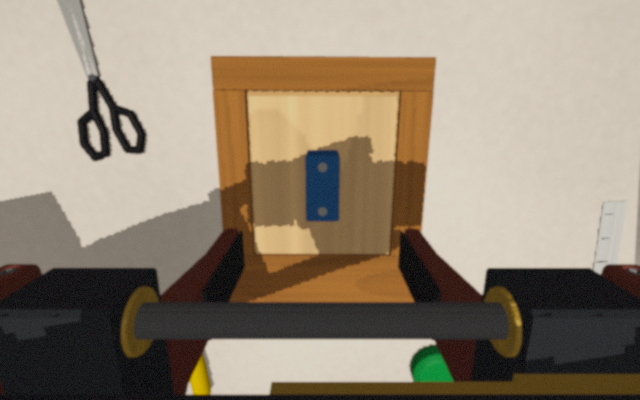

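The board (columns 247–398, rows 92–254) sits inside the recess, flush and level: board 90.57, rails 90.53–90.71, block top 130.5. The gripper is clear, so I'm handing in.

```bash
python3 -c "
from workcell import ticket; print(ticket.close_job())"
```

```text
the job is handed in; nothing more can be done
None
```

The bare plywood seat board is down in the recess, level and flush with the stool's top. It is released, and I handed the job in at about 17.5 s of the 72 s allowed.

- **What I did:** I took the board by its blue block and set it down on the wide end rail. I let go once so it lay flat, then regripped and slid it about 158 mm along the stool with light pressure.
- **The drop:** At the recess the upward support vanished and the wrist felt only the board's weight. I lowered it, still gripped, about 5 mm into the recess with no wall contact, then opened the fingers. It fell the last 5 mm by its own weight. No sideways search was needed, because the wrist camera had already shown it aligned across to about 0.3 mm.
- **Last checks:** The board's face measured 90.6 mm and the rails around it 90.5 to 90.7 mm. Its slope was under 0.001, and the top of the block was at 130.5 mm against 130 expected. The highest force I read was about 6 N.
- **Disagreement:** The top and wrist cameras placed the block up to 3 mm apart, within calibration. I relied on the gripped position, and it fitted.
- **Not checked:** I did not touch the tools or the red board. I did not measure their positions again at the end.

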